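# Free the rack shuttle from its unmarked clamp screw

## Task

The shuttle carrying the tube rack is held by a clamp screw with a T-handle, and nobody knows whether its thread is right- or left-handed: try the handle without forcing it, and undo it a quarter turn in whichever direction gives. Then push the shuttle gently, with the rack standing in it, all the way along its track to the left end stop, and turn the handle back until the clamp is tight again; leave the other things on the bench where they are.

Things in the scene. Friction and masses are not known exactly. Their poses are not given: they have to be found in the camera images.
- track: Fixed aluminium base plate of the rack shuttle, 235 mm (x) by 360 mm (y), 12 mm thick. Origin on the bench; x away from the robot, y left along the track, turned by up to 0.25 rad. Dark end blocks at y = +-170 mm, tops 38 mm up. On the robot's side a grey bridge, 56 mm along y, carries the upright clamp screw, its axis at x = -90, y = 0 mm; bridge and round boss (54 mm across) reach 82 mm up.
- clamp_handle (a joint): Turning of the T-handle about the upright screw, rad, positive = counter-clockwise from above. Starts tight, within 0.05 of 0, bar along the track's y. Thread right- or left-handed at random, nothing shows which: one way it turns with a steady 1 to 5 N at the bar's end, up to 1.9 rad; the other way a rigid stop comes within 0.2 rad. Tight = turned back against that stop; beyond 0.9 rad the shuttle is free.
- t_bar: The T-handle itself: hub, round steel bar and two black balls, 150 mm long over all, turning with the joint clamp_handle. Origin on the screw axis at bench height; at handle angle 0 its axes are parallel to the track's, so the bar lies along its own y, 99 mm above its origin.
- handle_hub (a point): Point on the screw axis at the height of the handle's bar, 99 mm above the bench. The hub is 30 mm across, 84 to 111 mm above the bench. The handle does not rise as it turns.
- handle_end_a (a point): Centre of the black ball (20 mm across) on the handle's left end, 65 mm from the axis; at handle angle 0 it lies toward the track's +y. The round steel bar between the balls is 12 mm thick; more than 30 mm from the axis nothing under it is higher than 64 mm above the bench.
- handle_end_b (a point): Centre of the like ball on the other end, 65 mm from the axis, along the track's -y at handle angle 0.
- shuttle (a joint): Position of the grey shuttle along the track, m, positive toward the track's +y (left). It starts between 0 and 0.01, clamped; 0.12 is hard against the left end stop. Undone, it slides with 2 to 4 N; clamped, it holds against about 25 N.
- push_plate (a point): Middle of the outer (-y) face of the upright push plate at the shuttle's right (-y) end, 108 mm above the bench (plate 70 mm wide along the track's x, 6 mm thick, top 123 mm up). Axes parallel to the track's. The shuttle's platform, top 30 mm above the bench with 14 mm lips, extends 176 mm from here toward +y.
- tube_rack: Clear rack of capped tubes, 54 x 147 x 92 mm, loose, standing on the shuttle's platform with its length along the track; origin at the centre of its underside; its top is 122 mm above the bench.
- timer: Bystander: white bench timer, 63 x 66 x 30 mm; origin at the centre of its underside.
- pen: Bystander: marker pen, 138 mm long (its y), lying behind the track; origin at the centre of its underside.
- dish: Bystander: closed petri dish, 61 mm across, 16 mm high, lying beside the right end of the track; origin at the centre of its underside.

How it is judged:
By the outcome, as a careful person would: the job done as asked, in the order asked, and still so for the second after the job is handed in, with the robot touching nothing.
It also fails if it takes over 72 s, if anything falls off the work surface, if the arm or the gripper's body presses on something with over 40 N, if the wrist force passes 120 N, or if a joint passes its speed limit or range.

## Robot

A 6-joint arm with a two-finger parallel gripper is mounted at the origin on a cart in front of the work surface, level with it; the furniture and walls round the work are solid. World frame = base frame: x ahead of the robot, y to its left, z up, the work surface at z = 0. Lengths are in m, angles in rad, forces in N, time in s.
With the tool pointing down it reaches from about 0.425 to 0.95 m from the base axis. Payload 14.7 kg.
Tool frame: the origin (TCP) lies at the very end of the fingers, on their centre line; the grasp point (between the pads) lies 19 mm behind it; z points along the fingers, y is the line along which they close (so a half turn about z gives the same grasp; the last joint's range is limited). The gripper opens to 85 mm and grips with 20 to 120 N. Pads are 22 mm wide; open, the fingers measure 114 mm over their backs; the gripper's body (76 mm by 85 mm) begins 54 mm behind the grasp point. The pads swing forward as they close: fully open they stand 13 mm farther back than shut.
Start: joints at [-1.268, 0.48, 1.596, -0, 1.065, -0.047], TCP at [0.223, -0.611, 0.202] pointing down, gripper open.
Joint ranges: [-2.75, 2.75], [-0.82, 2.05], [0.23, 2.67], [-1.56, 4.7], [0.09, 2.69], [-2.92, 2.92]. Speed limits (rad/s): [1.89, 1.89, 2.39, 3.01, 3.01, 3.01].

## Interface

Orientations are given as a unit quaternion [x, y, z, w].
In Python, from workcell import arm gives the robot as it stands.
- The arm moves only by the tool step_arm, never from a script. Its argument "rows" is a list of rows, each a list of 5 numbers: the closure, from 0 (fully open) to 1 (shut), then the shift along the tool's x, y, z in mm, then the turn about the tool's z in rad. In form: [[claw, x, y, z, roll], ...]. A call has 1 to 12 rows; each row is the pose to reach, as a shift and turn from the pose commanded when the call began, along the tool's axes at that moment; what a row does not reach only later rows make up. A row lasts 1/10 s, in which the tool goes at most 50 mm and 8.59 degrees, less where a joint would pass 70% of its speed; a pose out of reach is approached as far as the arm can. A call with a gripper value outside its range is refused whole. The fingers move at their own pace and stop on an object; "newtons" is the grip in N (left out, the last holds). Time passes only in rows, so rows that repeat a pose let the fingers close. It gives the time, the measured TCP pose, the force, the opening and the grip force at its end, in the units of the state.
- arm.get_obs(): the state, without advancing time (a new reading comes with each control period).
- arm.read_camera(name): name is "scene" or "top" or "wrist"; returns the picture (384x512x3 uint8, red, green, blue); there is no depth.
- arm.camera_params(name): a dict with "fx", "fy", "cx", "cy" (pixels), "rvec" (rotation vector, rad) and "tvec" (3), from world to camera coordinates, as OpenCV has them; the wrist camera has in their place "hand_eye" (4x4, takes a point from camera to tool coordinates, whose origin is the TCP and whose axes are the flange's). Camera axes: x right, y down, z forward; pixel columns grow to the right and rows downward; lengths in m; the calibration is good to about 2 mm. A picture is of the moment at which its call begins: read the wrist's pose just before it. camera_params takes no time and is no camera call.
- arm.hand_in(): hands the job in; it is judged then, once.
Trained networks look in the newest picture that a camera, given by its name, has taken for a name from the list of things; names that differ only in an ending like _2 or _b are one class to them, and where a whole thing is asked for, a point or a joint stands for the part that bears it (a point fixed in the world has none). Each returns a list of dicts, best first, with "confidence" (0 to 1); they miss things now and then, are a little off and sometimes report something else, mostly with a low value. They report only what shows in the picture. A call takes as long as a camera call.
- arm.look_for(query, camera): "bbox" ([left, top, right, bottom] in pixels, round what is visible of it).
- arm.landmark_of(query, camera): "uv" ([column, row] in pixels: a listed point, or the origin of a listed thing).
The state is a dict: "clock": time; "qpos": joint angles; "dq": joint speeds; "joint_efforts": joint torques, N m; "ee_pos": TCP position; "tool_rot": TCP orientation; "contact_force": force on the tool from outside, world axes, zero at the start; "ft_torque": the same for the moment, N m; "grip_width": finger opening in m; "finger_force": force on a finger pad.
Only numpy, scipy, OpenCV 4.12 (cv2) and the standard library are available. Lean on these libraries where they do the work, as an engineer would, in place of code of your own. Each camera call takes 0.05 s, during which the arm holds its last target. There are 200 camera calls.

## Working session

There is one attempt and no reset: what is moved stays moved. The work goes in short steps, Python scripts to look and compute and a tool call to move; the robot and the scene stay as the last step left them, time stands still between calls to the robot, and variables do not carry over. Pictures are saved under pics/ and viewed, at most 10 in all, crops included, and the job is handed in when it is done.

Besides the shell and the picture viewer there is one more tool, called as name([rows], argument=value, ...), one row to a line, values as JSON. step_arm: Moves the arm, as the interface text tells. Its arguments: {"type":"object","properties":{"rows":{"type":"array"},"newtons":{"type":"number"}},"required":["rows"]}

```bash
mkdir -p pics; cat > h.py <<'E'
import numpy as np,cv2
from workcell import arm
from scipy.spatial.transform import Rotation as R
def ray(cam,uv):
    p=arm.camera_params(cam)
    d=np.array([(uv[0]-p['cx'])/p['fx'],(uv[1]-p['cy'])/p['fy'],1.])
    if 'hand_eye' in p:
        o=arm.get_obs();T=np.eye(4);T[:3,:3]=R.from_quat(o['tool_rot']).as_matrix();T[:3,3]=o['ee_pos']
        T=T@np.array(p['hand_eye']);return T[:3,3],T[:3,:3]@d
    M=R.from_rotvec(np.ravel(p['rvec'])).as_matrix();return -M.T@np.ravel(p['tvec']),M.T@d
def at(cam,uv,z):
    c,d=ray(cam,uv);return c+d*(z-c[2])/d[2]
def snap(cam,name):
    im=arm.read_camera(cam);cv2.imwrite(f'pics/{name}.png',im[:,:,::-1]);return im
H=dict(handle_hub=.099,handle_end_a=.099,handle_end_b=.099,push_plate=.108,tube_rack=.03,timer=0,pen=0,dish=0,track=0,t_bar=0)
def find(cam,names):
    for n in names:
        for r in arm.landmark_of(n,cam)[:2]:
            print(cam,n,round(r['confidence'],2),np.round(r['uv'],1),np.round(at(cam,r['uv'],H[n]),4))
E
python3 - <<'E'
from h import *
o=arm.get_obs();print(o['ee_pos'],o['tool_rot'],o['contact_force'],R.from_quat(o['tool_rot']).as_matrix().round(3))
a=snap('scene','s0');b=snap('top','t0')
find('top',H);find('scene',['handle_hub','handle_end_a','handle_end_b','push_plate'])
cv2.imwrite('pics/both.png',cv2.resize(np.vstack([a,b])[:,:,::-1],(512,768))[:, :] if 0 else np.hstack([cv2.resize(a,(400,300)),cv2.resize(b,(400,300))])[:,:,::-1])
E
```

```text
[ 0.22265919 -0.61021833  0.20158698] [ 9.84741640e-01  1.74021718e-01 -7.10636100e-05 -5.81633708e-04] [-0.60223581  0.03068745 -0.3329459 ] [[ 0.939  0.343 -0.   ]
 [ 0.343 -0.939  0.001]
 [ 0.    -0.001 -1.   ]]
top handle_hub 0.49 [204.  229.5] [0.4929 0.1455 0.099 ]
top handle_hub 0.18 [206.  234.3] [0.4792 0.1378 0.099 ]
top handle_end_a 0.68 [176.5 229.7] [0.4849 0.2271 0.099 ]
top handle_end_a 0.53 [220.2 222.7] [0.5177 0.0996 0.099 ]
top handle_end_b 0.68 [176.5 229.7] [0.4849 0.2271 0.099 ]
top handle_end_b 0.53 [220.2 222.7] [0.5177 0.0996 0.099 ]
top push_plate 0.67 [249.5 186.3] [0.6354 0.0225 0.108 ]
top tube_rack 0.81 [223.9 192.8] [0.6263 0.1062 0.03  ]
top tube_rack 0.38 [279.1 228.1] [ 0.5278 -0.0805  0.03  ]
top timer 0.82 [346.1 246.4] [ 0.4927 -0.3006  0.    ]
top dish 0.5 [277.9 229.6] [ 0.527  -0.0784  0.    ]
top track 0.75 [207.7 203.7] [0.5917 0.1585 0.    ]
top t_bar 0.82 [205.5 232.9] [0.4952 0.1541 0.    ]
scene handle_hub 0.88 [256.9 260.8] [0.4995 0.1504 0.099 ]
scene handle_end_a 0.83 [268.4 233.9] [0.5066 0.0818 0.099 ]
scene handle_end_a 0.63 [243.3 287.7] [0.4969 0.2165 0.099 ]
scene handle_end_b 0.83 [268.4 233.9] [0.5066 0.0818 0.099 ]
scene handle_end_b 0.63 [243.3 287.7] [0.4969 0.2165 0.099 ]
scene push_plate 0.97 [233.8 191.4] [0.6274 0.026  0.108 ]
```

View pics/t0.png

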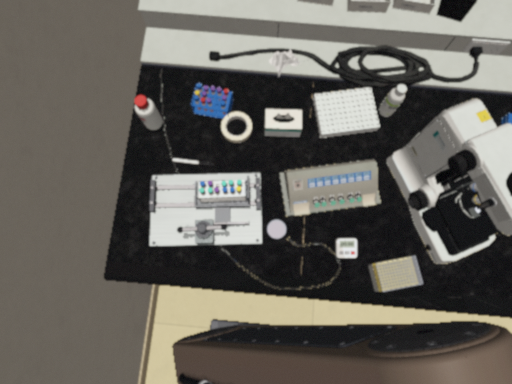

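View pics/s0.png

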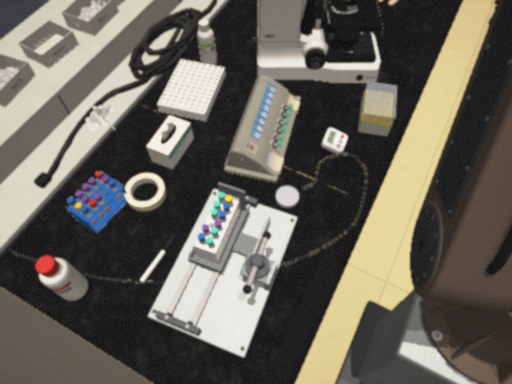

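The top view shows the track at about (205,208) and the hub at (204,232). The bar runs from (180,232) to (248,225), the push plate is at about (249,186), and the dish is at (277,229). In the scene view the hub is at (257,261) and the plate at (234,191). Next I'll move above the handle.

step_arm([
  [0.6,235,-244,-60,-0.15],
  [0.6,235,-244,-60,-0.3],
  [0.6,235,-244,-60,-0.45],
  [0.6,235,-244,-60,-0.6],
  [0.6,235,-244,-60,-0.75],
  [0.6,235,-244,-60,-0.9],
  [0.6,235,-244,-60,-1.0],
  [0.6,235,-244,-60,-1.1],
  [0.6,432,-491,-60,-1.2],
  [0.6,432,-491,-60,-1.29],
  [0.6,432,-491,-60,-1.29],
  [0.6,432,-491,-60,-1.29],
])

```text
clock: 2.0
ee_pos: [0.4238, -0.1095, 0.2625]
tool_rot: [0.682, 0.731, 0.0, 0.0]
contact_force: [0.8, -1.5, 0.1]
grip_width: 0.0341
finger_force: 0.0
```

```bash
python3 - <<'E'
from h import *
o=arm.get_obs();print(o['ee_pos'],R.from_quat(o['tool_rot']).as_matrix().round(3),o['qpos'],o['grip_width'],o['clock'],o['contact_force']);print(arm.camera_params('wrist')['hand_eye'])
E
```

```text
[ 0.42376641 -0.10950107  0.26251602] [[-0.069  0.998  0.001]
 [ 0.998  0.069 -0.   ]
 [-0.     0.001 -1.   ]] [-3.22173659e-01  1.09620695e-01  1.97668313e+00  2.75968742e-05
  1.05444259e+00 -3.90757869e-01] 0.03409466888715946 2.0 [ 0.77869873 -1.45152733  0.05956271]
[[ 3.71567174e-04 -9.60318076e-01 -2.78906891e-01  7.05804632e-02]
 [ 9.99999925e-01  3.87071566e-04 -5.18722583e-07 -5.25455808e-04]
 [ 1.08455066e-04 -2.78906870e-01  9.60318148e-01 -1.71605021e-01]
 [ 0.00000000e+00  0.00000000e+00  0.00000000e+00  1.00000000e+00]]
```

step_arm([
  [0.7,202,120,-40,0],
  [0.7,202,120,-40,0],
  [0.7,202,120,-40,0],
  [0.7,202,120,-40,0],
  [0.7,202,120,-40,0],
  [0.7,202,120,-40,0],
  [0.7,202,120,-40,0],
])

```text
clock: 2.7
ee_pos: [0.5292, 0.0992, 0.302]
tool_rot: [0.682, 0.732, -0.0, -0.0]
contact_force: [-1.4, -0.6, -0.9]
grip_width: 0.0259
finger_force: 0.0
```

```bash
python3 - <<'E'
from h import *
o=arm.get_obs();print(o['ee_pos'],o['dq'].round(3) if hasattr(o['dq'],'round') else o['dq'],o['grip_width'])
im=snap('wrist','w1');find('wrist',['handle_hub','handle_end_a','push_plate','tube_rack','t_bar','dish','track'])
E
```

```text
[0.52921802 0.09918509 0.3019918 ] [-0.033 -0.014  0.024 -0.004 -0.002 -0.007] 0.025907102382032615
wrist handle_hub 0.88 [236.7 121.4] [0.4967 0.1552 0.099 ]
wrist handle_end_a 0.85 [230.2  72.7] [0.4854 0.2159 0.099 ]
wrist handle_end_a 0.7 [243.3 169.9] [0.5095 0.0879 0.099 ]
wrist push_plate 0.88 [324.2 221.8] [0.6346 0.0192 0.108 ]
wrist tube_rack 0.9 [315.8 157.2] [0.628  0.1031 0.03  ]
wrist t_bar 0.88 [241.2 124.6] [0.4983 0.1467 0.    ]
wrist dish 0.88 [247.4 242.6] [ 0.5225 -0.0791  0.    ]
wrist dish 0.16 [380.5  88.9] [0.7287 0.2209 0.    ]
```

View pics/w1.png

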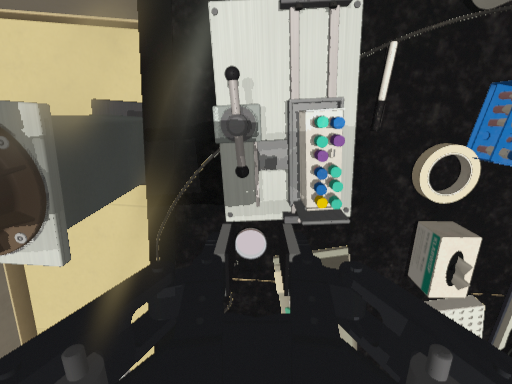

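The wrist view shows the hub at (237,122), the bar's balls at (232,73) and (242,171), and the push plate at about (322,218). Bar yaw is about 0.18. I'll hover above end a and check.

step_arm([
  [0.6,100,-33,0,-0.11],
  [0.6,100,-33,0,-0.11],
  [0.6,100,-33,0,-0.11],
  [0.6,100,-33,140,-0.11],
  [0.6,100,-33,140,-0.11],
  [0.6,100,-33,140,-0.11],
  [0.6,100,-33,140,-0.11],
  [0.6,100,-33,140,-0.11],
])

```text
clock: 3.9
ee_pos: [0.4897, 0.1958, 0.1629]
tool_rot: [0.641, 0.767, -0.0, -0.0]
contact_force: [0.5, 0.6, 1.6]
grip_width: 0.0343
finger_force: 0.0
```

```bash
python3 - <<'E'
from h import *
o=arm.get_obs();print(o['ee_pos'],R.from_quat(o['tool_rot']).as_matrix().round(3)[:,:2],o['grip_width'],o['contact_force'])
im=snap('wrist','w2');find('wrist',['handle_hub','handle_end_a','push_plate','tube_rack'])
E
```

```text
[0.48971103 0.19577414 0.16287574] [[-0.178  0.984]
 [ 0.984  0.178]
 [-0.    -0.001]] 0.03430934415684611 [0.53327319 0.6065619  1.55888616]
wrist handle_hub 0.69 [257.1 235.2] [0.4991 0.1525 0.099 ]
wrist handle_end_a 0.78 [253.6 290.6] [0.507  0.0892 0.099 ]
wrist handle_end_a 0.59 [258.2 170.5] [0.4886 0.2164 0.099 ]
wrist push_plate 0.73 [360.9 366.4] [0.6406 0.0198 0.108 ]
wrist tube_rack 0.96 [349.2 258.4] [0.629  0.1084 0.03  ]
wrist tube_rack 0.71 [360.3 365.6] [ 0.6946 -0.0627  0.03  ]
```

View pics/w2.png

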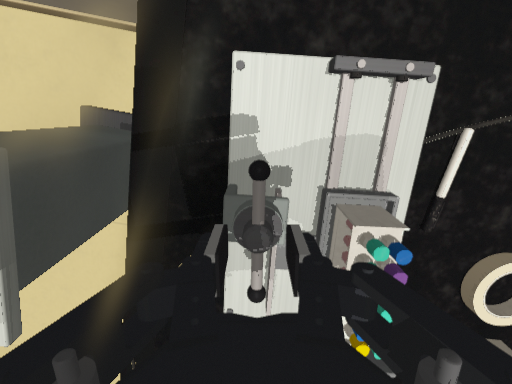

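The wrist view shows the bar running from ball (260,170) to ball (256,294) with the hub at (258,232), midway between the fingers. I'll descend.

step_arm([
  [0.6,0,2,30,0.03],
  [0.6,0,2,60,0.03],
  [0.6,0,2,78,0.03],
  [0.6,0,2,78,0.03],
  [0.7,0,2,78,0.03],
  [0.72,0,2,78,0.03],
  [0.72,0,2,78,0.03],
])

```text
clock: 4.85
ee_pos: [0.4923, 0.1967, 0.0855]
tool_rot: [0.653, 0.758, 0.001, 0.001]
contact_force: [0.8, 0.8, 0.6]
grip_width: 0.0239
finger_force: 0.0
```

step_arm([
  [0.72,0,2,0,0],
  [0.72,0,4,0,0],
  [0.72,0,5,0,0],
  [0.72,0,6,0,0],
  [0.72,0,7,0,0],
  [0.72,0,8,0,0],
])

```text
clock: 5.45
ee_pos: [0.4994, 0.1976, 0.0841]
tool_rot: [0.653, 0.758, -0.0, -0.0]
contact_force: [-0.9, 0.5, -0.8]
grip_width: 0.0239
finger_force: 0.0
```

step_arm([
  [0.72,0,1,0,0],
  [0.72,0,2,0,0],
  [0.72,0,3,0,0],
  [0.72,0,4,0,0],
  [0.72,0,4,0,0],
])

```text
clock: 5.95
ee_pos: [0.5034, 0.1982, 0.0842]
tool_rot: [0.653, 0.758, 0.0, 0.0]
contact_force: [-0.3, 0.2, 0.8]
grip_width: 0.0238
finger_force: 0.0
```

step_arm([
  [0.72,0,1,0,0.03],
  [0.72,0,2,0,0.06],
  [0.72,0,3,0,0.09],
  [0.72,0,4,0,0.1],
  [0.72,0,4,0,0.1],
])

```text
clock: 6.45
ee_pos: [0.5074, 0.1988, 0.0842]
tool_rot: [0.69, 0.724, 0.0, 0.0]
contact_force: [-0.7, -0.1, -0.4]
grip_width: 0.024
finger_force: 0.0
```

```bash
python3 - <<'E'
from h import *
o=arm.get_obs();print(o['ee_pos'],o['grip_width'],o['contact_force'],o['ft_torque'])
im=snap('wrist','w3');find('wrist',['handle_hub','handle_end_a'])
E
```

```text
[0.50744566 0.19879349 0.0842221 ] 0.02404026877757921 [-0.72075875 -0.10107224 -0.35163076] [-0.01280349  0.01347146 -0.01310277]
wrist handle_hub 0.9 [240.5 286.3] [0.4978 0.1539 0.099 ]
wrist handle_end_a 0.61 [224.2 199.4] [0.4856 0.2165 0.099 ]
wrist handle_end_a 0.3 [481.5 172.1] [0.6408 0.2416 0.099 ]
```

View pics/w3.png

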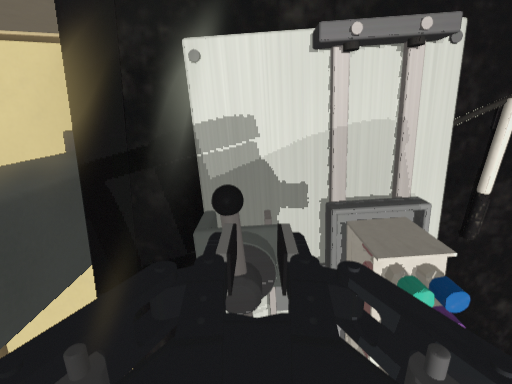

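```bash
python3 - <<'E'
import cv2
a=cv2.imread('pics/w3.png')[170:330,170:330];cv2.imwrite('pics/w3c.png',cv2.resize(a,(600,600),interpolation=cv2.INTER_CUBIC))
E
```

```text
(no output)
```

View pics/w3c.png

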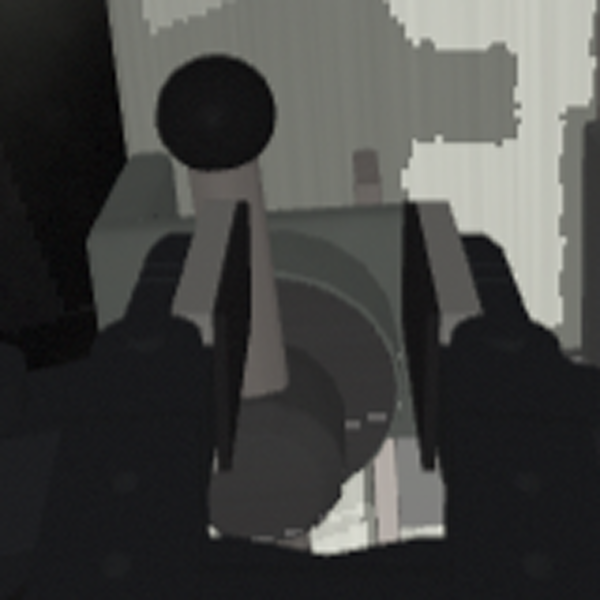

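The ball is at (228,200), so the bar hasn't moved, and the left finger covers the bar. The fingertips may be higher than I assumed, so I'll check by projection.

```bash
python3 - <<'E'
from h import *
p=arm.camera_params('wrist');T=np.linalg.inv(np.array(p['hand_eye']))
def pr(P):
    c=T[:3,:3]@np.array(P)+T[:3,3];return (c[:2]/c[2]*[p['fx'],p['fy']]+[p['cx'],p['cy']]-170)*3.75
for y in(-.012,.012):
  for x in (-.011,.011):
    for z in (0,-.005,-.01,-.015,-.02): print(x,y,z,pr([x,y,z]).round())
o=arm.get_obs();Rt=R.from_quat(o['tool_rot']).as_matrix()
for yaw in (.15,.19):
  for r in (.015,.044,.065):
    P=np.array([.4985-r*np.sin(yaw),.153+r*np.cos(yaw),.099]); print(yaw,r,pr(Rt.T@(P-o['ee_pos'])).round(), (Rt.T@(P-o['ee_pos'])).round(4))
E
```

```text
-0.011 -0.012 0 [264. 235.]
-0.011 -0.012 -0.005 [262. 247.]
-0.011 -0.012 -0.01 [261. 260.]
-0.011 -0.012 -0.015 [259. 273.]
-0.011 -0.012 -0.02 [257. 287.]
0.011 -0.012 0 [262. 125.]
0.011 -0.012 -0.005 [260. 134.]
0.011 -0.012 -0.01 [258. 144.]
0.011 -0.012 -0.015 [256. 155.]
0.011 -0.012 -0.02 [254. 165.]
-0.011 0.012 0 [391. 235.]
-0.011 0.012 -0.005 [393. 247.]
-0.011 0.012 -0.01 [394. 260.]
-0.011 0.012 -0.015 [396. 273.]
-0.011 0.012 -0.02 [398. 287.]
0.011 0.012 0 [393. 125.]
0.011 0.012 -0.005 [395. 135.]
0.011 0.012 -0.01 [397. 144.]
0.011 0.012 -0.015 [399. 155.]
0.011 0.012 -0.02 [401. 165.]
0.15 0.015 [258. 370.] [-0.0304 -0.0125 -0.0148]
0.15 0.044 [238. 222.] [-0.0015 -0.0154 -0.0148]
0.15 0.065 [223. 107.] [ 0.0194 -0.0175 -0.0148]
0.19 0.015 [255. 370.] [-0.0304 -0.013  -0.0148]
0.19 0.044 [228. 223.] [-0.0017 -0.0171 -0.0148]
0.19 0.065 [207. 109.] [ 0.0191 -0.0201 -0.0148]
```

step_arm([
  [0.72,0,-8,0,-0.06],
  [0.72,0,-16,0,-0.06],
  [0.72,0,-16,0,-0.06],
  [0.72,0,-16,7,-0.06],
  [0.72,0,-16,14,-0.06],
  [0.72,0,-16,14,-0.06],
])

```text
clock: 7.2
ee_pos: [0.4909, 0.1978, 0.069]
tool_rot: [0.668, 0.744, -0.001, -0.0]
contact_force: [-0.1, 0.2, 0.3]
grip_width: 0.0238
finger_force: 0.0
```

```bash
python3 - <<'E'
from h import *
o=arm.get_obs();print(o['ee_pos'],o['grip_width'],o['contact_force'])
im=snap('wrist','w4');find('wrist',['handle_hub','handle_end_a'])
cv2.imwrite('pics/w4c.png',cv2.resize(im[150:350,150:350,::-1],(600,600),interpolation=cv2.INTER_CUBIC))
E
```

```text
[0.49085286 0.19777105 0.06902597] 0.02382401662748368 [-0.1141491   0.17930171  0.26782378]
wrist handle_hub 0.66 [260.4 299.1] [0.4978 0.1552 0.099 ]
wrist handle_end_a 0.89 [254.2 208.4] [0.4875 0.2157 0.099 ]
```

View pics/w4c.png

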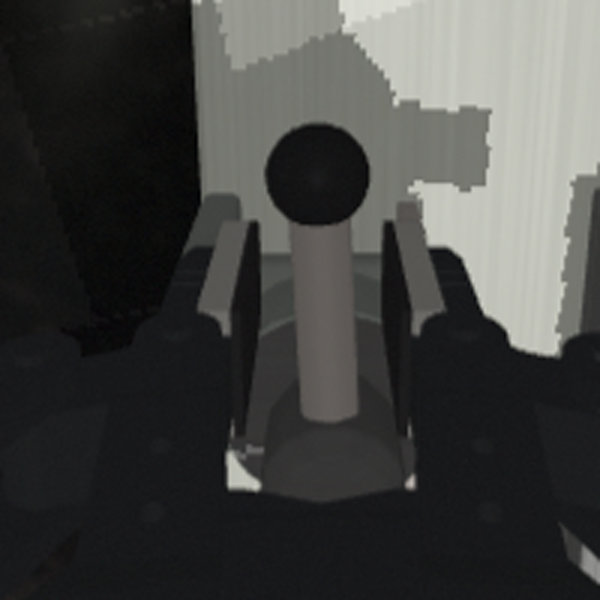

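The bar is now centred between the pads, at crop (322,300). I'll try the +y direction (clockwise) in small steps.

step_arm([
  [0.72,0,3,0,0],
  [0.72,0,5,0,0],
  [0.72,0,6,0,0],
  [0.72,0,7,0,0],
  [0.72,0,8,0,0],
  [0.72,0,8,0,0],
])

```text
clock: 7.95
ee_pos: [0.4981, 0.1989, 0.0702]
tool_rot: [0.668, 0.744, -0.001, -0.001]
contact_force: [-7.9, 3.1, 5.6]
grip_width: 0.0243
finger_force: 3.6
```

step_arm([
  [0.72,0,0.5,0,0],
  [0.72,0,1,0,0],
  [0.72,0,1,0,0],
])

```text
clock: 8.25
ee_pos: [0.4986, 0.199, 0.0701]
tool_rot: [0.668, 0.744, -0.001, -0.001]
contact_force: [-10.3, 4.8, 7.6]
grip_width: 0.0239
finger_force: 5.0
```

The force climbs with each step, which means a stop. I'll back off and try the other way.

step_arm([
  [0.72,0,-5,0,0],
  [0.72,0,-10,0,0],
  [0.72,0,-13,0,0],
  [0.72,0,-15,0,0],
  [0.72,0,-16,0,0],
  [0.72,0,-17,0,0],
  [0.72,0,-17,0,0],
])

```text
clock: 8.95
ee_pos: [0.4842, 0.1973, 0.0704]
tool_rot: [0.668, 0.745, 0.001, 0.0]
contact_force: [4.8, -1.2, -1.7]
grip_width: 0.0242
finger_force: 2.1
```

step_arm([
  [0.72,0,-1,0,0],
  [0.72,0,-2,0,0],
  [0.72,0,-3,0,0],
  [0.72,0,-4,0,0],
  [0.72,0,-4,0,0],
])

```text
clock: 9.45
ee_pos: [0.4816, 0.1973, 0.0707]
tool_rot: [0.668, 0.745, 0.002, 0.001]
contact_force: [9.7, 2.3, -2.5]
grip_width: 0.0236
finger_force: 4.5
```

```bash
python3 - <<'E'
from h import *
o=arm.get_obs();print(o['ee_pos'],o['grip_width'],o['contact_force'],o['ft_torque'])
im=snap('wrist','w5');find('wrist',['handle_hub','handle_end_a'])
find('scene',['handle_end_a']) if arm.read_camera('scene') is not None else 0
cv2.imwrite('pics/w5c.png',cv2.resize(im[150:350,150:350,::-1],(600,600),interpolation=cv2.INTER_CUBIC))
E
```

```text
[0.48162437 0.19730997 0.07072216] 0.023625703269294026 [ 9.68402103  2.33966558 -2.46817277] [ 0.22100219 -1.57713996  0.02524606]
wrist handle_hub 0.92 [273.9 299.6] [0.4969 0.1543 0.099 ]
wrist handle_hub 0.62 [357.6 232.8] [0.5403 0.2061 0.099 ]
wrist handle_end_a 0.9 [263.  209.4] [0.4828 0.2147 0.099 ]
wrist handle_end_a 0.33 [267.4 232.4] [0.487  0.2006 0.099 ]
scene handle_end_a 0.66 [248.8 288.5] [0.4859 0.2125 0.099 ]
```

View pics/w5c.png

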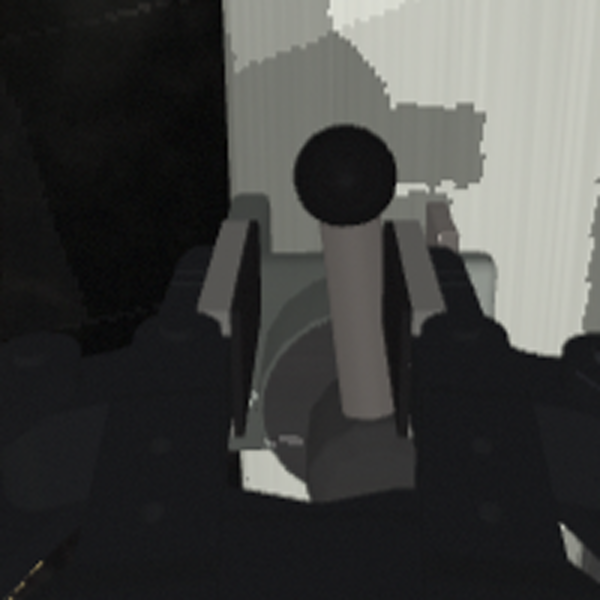

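step_arm([
  [0.72,0,-0.5,0,0],
  [0.72,0,-1,0,0],
  [0.72,0,-1,0,0],
])

```text
clock: 10.0
ee_pos: [0.4812, 0.1973, 0.0708]
tool_rot: [0.668, 0.745, 0.002, 0.001]
contact_force: [12.6, 1.1, -4.0]
grip_width: 0.0242
finger_force: 5.6
```

Pushing both ways at this spot feels stiff, so a finger may be catching something near the boss. I'll slide out to the ball at r=65, which gives better leverage and is clear of the bridge, and test there.

step_arm([
  [0.6,0,5,0,0],
  [0.6,0,7,0,0],
  [0.6,0,7,0,0],
  [0.6,10,7,-4,0],
  [0.6,20,7,-4,0],
  [0.6,20,7,-4,0],
  [0.6,20,7,-4,0],
])

```text
clock: 10.7
ee_pos: [0.4829, 0.2177, 0.0742]
tool_rot: [0.667, 0.745, -0.0, -0.0]
contact_force: [0.6, -0.2, -0.4]
grip_width: 0.0342
finger_force: 0.0
```

```bash
python3 - <<'E'
from h import *
o=arm.get_obs();print(o['ee_pos'],o['grip_width'],o['contact_force'],o['ft_torque'])
im=snap('wrist','w6');find('wrist',['handle_hub','handle_end_a'])
p=arm.camera_params('wrist');T=np.linalg.inv(np.array(p['hand_eye']));Rt=R.from_quat(o['tool_rot']).as_matrix()
for P in([.4978,.1535,.099],[.4978-.065*np.sin(.17),.1535+.065*np.cos(.17),.099]):
    c=Rt.T@(np.array(P)-o['ee_pos']);print('tool',c.round(4));c=T[:3,:3]@c+T[:3,3];print((c[:2]/c[2]*[p['fx'],p['fy']]+[p['cx'],p['cy']]))
cv2.imwrite('pics/w6c.png',cv2.resize(im[150:350,150:350,::-1],(600,600),interpolation=cv2.INTER_CUBIC))
E
```

```text
[0.48287467 0.21772375 0.07419459] 0.034212132297989264 [ 0.5576768  -0.17655929 -0.37470808] [-0.02554188 -0.03611026 -0.03383751]
wrist handle_hub 0.66 [271.5 322. ] [0.4995 0.1537 0.099 ]
wrist handle_end_a 0.72 [258.2 242.1] [0.484  0.2118 0.099 ]
tool [-0.0655  0.0078 -0.0248]
[268.83231174 322.51995974]
tool [-0.0006  0.0039 -0.0248]
[263.85389036 234.91128296]
```

View pics/w6c.png

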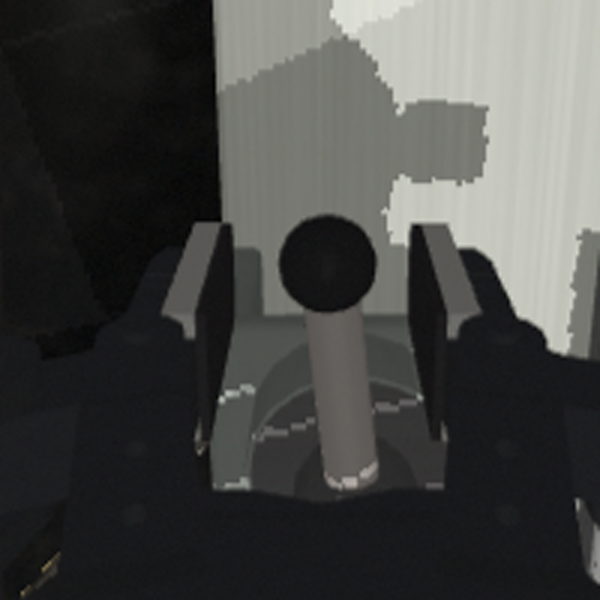

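The ball is at crop (327,262), centred between the pads. Judging by scale the fingertips sit well behind the TCP, level with the ball's upper half, so I'll lower them.

step_arm([
  [0.6,0,2,3,0],
  [0.6,0,2,6,0],
  [0.6,0,2,9,0],
  [0.6,0,2,12,0],
  [0.6,0,2,12,0],
])

```text
clock: 11.35
ee_pos: [0.4848, 0.2173, 0.0617]
tool_rot: [0.668, 0.745, -0.0, -0.0]
contact_force: [0.5, -0.2, 1.1]
grip_width: 0.034
finger_force: 0.0
```

step_arm([
  [0.6,0,3,0,0],
  [0.6,0,6,0,0],
  [0.6,0,8,0,0],
  [0.6,0,9,0,0],
  [0.6,0,10,0,0],
  [0.6,0,10,0,0],
])

```text
clock: 11.95
ee_pos: [0.4937, 0.2186, 0.062]
tool_rot: [0.668, 0.744, -0.001, -0.001]
contact_force: [-8.9, 4.3, 3.3]
grip_width: 0.0342
finger_force: 4.1
```

step_arm([
  [0.6,0,-8,0,0],
  [0.6,0,-16,0,0],
  [0.6,0,-19,0,0],
  [0.6,0,-21,0,0],
  [0.6,0,-22,0,0],
  [0.6,0,-22,0,0],
])

```text
clock: 12.55
ee_pos: [0.4752, 0.2165, 0.0626]
tool_rot: [0.668, 0.745, 0.002, 0.001]
contact_force: [8.8, -0.1, -5.2]
grip_width: 0.034
finger_force: 4.2
```

step_arm([
  [0.6,0,0,0,0],
  [0.6,0,0,0,0],
  [0.6,0,0,0,0],
  [0.6,0,0,0,0],
  [0.6,0,0,0,0],
])

```text
clock: 13.05
ee_pos: [0.4751, 0.2166, 0.0626]
tool_rot: [0.667, 0.745, 0.002, 0.001]
contact_force: [8.1, -0.9, -4.7]
grip_width: 0.034
finger_force: 4.4
```

step_arm([
  [0.6,0,-0.5,0,0],
  [0.6,0,-1,0,0],
  [0.6,0,-1.5,0,0],
  [0.6,0,-1.5,0,0],
])

```text
clock: 13.45
ee_pos: [0.4738, 0.2165, 0.0626]
tool_rot: [0.668, 0.745, 0.002, 0.001]
contact_force: [8.7, 1.7, -6.2]
grip_width: 0.034
finger_force: 4.6
```

It moved 1.3 mm with the force steady, so this side gives. I'll continue a little.

step_arm([
  [0.6,0,-1,0,0],
  [0.6,0,-2,0,0],
  [0.6,0,-3,0,0],
  [0.6,0,-3,0,0],
])

```text
clock: 13.85
ee_pos: [0.4722, 0.2165, 0.0627]
tool_rot: [0.667, 0.745, 0.003, 0.002]
contact_force: [17.1, -0.1, -13.8]
grip_width: 0.0341
finger_force: 8.5
```

step_arm([
  [0.6,0,8,0,0],
  [0.6,0,16,0,0],
  [0.6,0,22,0,0],
  [0.6,0,24,0,0],
  [0.6,0,25,0,0],
  [0.6,0,25,0,0],
])

```text
clock: 14.45
ee_pos: [0.493, 0.2183, 0.062]
tool_rot: [0.668, 0.745, -0.0, -0.0]
contact_force: [-4.5, 2.7, 0.6]
grip_width: 0.0344
finger_force: 1.6
```

step_arm([
  [0.6,0,1,0,0],
  [0.6,0,2,0,0],
  [0.6,0,3,0,0],
  [0.6,0,4,0,0],
  [0.6,0,4,0,0],
])

```text
clock: 14.95
ee_pos: [0.4972, 0.2188, 0.0621]
tool_rot: [0.667, 0.745, -0.0, -0.0]
contact_force: [-1.5, 2.2, -0.7]
grip_width: 0.0342
finger_force: 1.1
```

Clockwise gives at about 1.5–4 N with steady motion, and counter-clockwise ends at the stop. So clockwise undoes it. I'll compute the arc.

```bash
cat >> h.py <<'E'
def arc(phis,C=(.4978,.1535),r=.062,z=.066):
    "rows following the hub circle; phi = direction of the tool's ray from hub (0 = +y world, ccw+)"
    o=arm.get_obs();Rt=R.from_quat(o['tool_rot']).as_matrix();yaw=np.arctan2(Rt[1,0],Rt[0,0])
    for f in phis:
        P=np.array([C[0]-r*np.sin(f),C[1]+r*np.cos(f),z])
        d=Rt.T@(P-o['ee_pos'])*1000;print([*d.round(1),round((yaw-np.pi/2-f+np.pi)%(2*np.pi)-np.pi,2)])
E
python3 -c "
from h import *
arc(-np.arange(1,13)*1.51/12)"
```

```text
[np.float64(-4.7), np.float64(7.9), np.float64(-3.9), np.float64(0.24)]
[np.float64(-7.0), np.float64(15.3), np.float64(-3.9), np.float64(0.36)]
[np.float64(-10.2), np.float64(22.4), np.float64(-3.9), np.float64(0.49)]
[np.float64(-14.3), np.float64(29.1), np.float64(-3.9), np.float64(0.61)]
[np.float64(-19.1), np.float64(35.2), np.float64(-3.9), np.float64(0.74)]
[np.float64(-24.7), np.float64(40.6), np.float64(-3.9), np.float64(0.86)]
[np.float64(-31.0), np.float64(45.3), np.float64(-3.9), np.float64(0.99)]
[np.float64(-37.7), np.float64(49.1), np.float64(-3.9), np.float64(1.12)]
[np.float64(-45.0), np.float64(52.1), np.float64(-3.9), np.float64(1.24)]
[np.float64(-52.5), np.float64(54.2), np.float64(-3.9), np.float64(1.37)]
[np.float64(-60.2), np.float64(55.3), np.float64(-3.9), np.float64(1.49)]
[np.float64(-68.0), np.float64(55.4), np.float64(-3.9), np.float64(1.62)]
```

step_arm([
  [0.6,-2,4,-2,0.12],
  [0.6,-5,8,-4,0.24],
  [0.6,-6,12,-4,0.3],
  [0.6,-7,15,-4,0.36],
  [0.6,-8,19,-4,0.43],
  [0.6,-10,22,-4,0.49],
  [0.6,-12,26,-4,0.55],
  [0.6,-14,29,-4,0.61],
  [0.6,-17,32,-4,0.68],
  [0.6,-19,35,-4,0.74],
  [0.6,-22,38,-4,0.8],
  [0.6,-25,41,-4,0.86],
])

```text
clock: 16.15
ee_pos: [0.5413, 0.1984, 0.0662]
tool_rot: [0.918, 0.397, 0.0, 0.0]
contact_force: [-1.7, 1.5, -1.8]
grip_width: 0.0342
finger_force: 1.0
```

```bash
python3 -c "
from h import *
arc(-np.array([.88,1.01,1.14,1.27,1.40,1.53]))"
```

```text
[np.float64(-1.0), np.float64(6.8), np.float64(0.2), np.float64(0.13)]
[np.float64(-2.5), np.float64(14.7), np.float64(0.2), np.float64(0.26)]
[np.float64(-5.1), np.float64(22.4), np.float64(0.2), np.float64(0.39)]
[np.float64(-8.6), np.float64(29.6), np.float64(0.2), np.float64(0.52)]
[np.float64(-13.0), np.float64(36.3), np.float64(0.2), np.float64(0.65)]
[np.float64(-18.3), np.float64(42.4), np.float64(0.2), np.float64(0.78)]
```

step_arm([
  [0.6,-0.5,3.5,0,0.07],
  [0.6,-1,7,0,0.13],
  [0.6,-2,11,0,0.2],
  [0.6,-2.5,15,0,0.26],
  [0.6,-4,18.5,0,0.33],
  [0.6,-5,22.5,0,0.39],
  [0.6,-7,26,0,0.46],
  [0.6,-8.5,29.5,0,0.52],
  [0.6,-11,33,0,0.59],
  [0.6,-13,36.5,0,0.65],
  [0.6,-16,39.5,0,0.72],
  [0.6,-18,42.5,0,0.78],
])

```text
clock: 17.35
ee_pos: [0.5603, 0.1561, 0.0663]
tool_rot: [1.0, 0.018, 0.001, -0.0]
contact_force: [-0.6, -0.3, -0.5]
grip_width: 0.0341
finger_force: 0.7
```

```bash
python3 - <<'E'
from h import *
o=arm.get_obs();print(o['ee_pos'],R.from_quat(o['tool_rot']).as_matrix().round(3)[:,:2],o['grip_width'],o['contact_force'],o['qpos'])
for c in('wrist','scene','top'):
    arm.read_camera(c);find(c,['handle_hub','handle_end_a','push_plate','tube_rack'])
E
```

```text
[0.56031805 0.15608911 0.06631159] [[ 0.999  0.037]
 [ 0.037 -0.999]
 [ 0.001 -0.   ]] 0.03409603598729073 [-0.60779155 -0.27165977 -0.49067264] [ 2.19626851e-01  5.54497768e-01  1.87474422e+00 -1.31034104e-04
  7.11308139e-01  1.75353722e+00]
wrist handle_hub 0.91 [259.4 324.9] [0.5001 0.1514 0.099 ]
wrist handle_hub 0.23 [320. 125.] [0.6259 0.1257 0.099 ]
wrist handle_end_a 0.95 [242.  238.6] [0.5605 0.1641 0.099 ]
wrist tube_rack 0.98 [319.7 121.6] [0.626  0.1106 0.03  ]
scene handle_hub 0.66 [257.1 262.2] [0.4976 0.153  0.099 ]
scene handle_end_a 0.82 [285.1 267.5] [0.4388 0.1353 0.099 ]
scene handle_end_a 0.57 [226.3 252.1] [0.5684 0.1643 0.099 ]
scene tube_rack 0.86 [221.  229.9] [0.627  0.0981 0.03  ]
top push_plate 0.62 [250.1 188.8] [0.6277 0.0199 0.108 ]
top tube_rack 0.94 [223.4 192.7] [0.6265 0.1078 0.03  ]
```

The bar is at about −1.40 rad absolute, so it has turned a quarter turn. I'll lift, move behind the push plate and close the fingers.

step_arm([
  [0.6,0,0,-45,0],
  [0.6,0,0,-90,0],
  [0.8,0,0,-134,-0.14],
  [1,70,175,-134,-0.28],
  [1,70,175,-134,-0.42],
  [1,70,175,-134,-0.56],
  [1,70,175,-134,-0.7],
  [1,70,175,-134,-0.84],
  [1,70,175,-134,-0.98],
  [1,70,175,-134,-1.12],
  [1,70,175,-134,-1.26],
  [1,70,175,-134,-1.4],
])

```text
clock: 19.3
ee_pos: [0.6366, -0.0159, 0.2001]
tool_rot: [0.75, 0.661, -0.0, -0.0]
contact_force: [0.3, -0.1, 0.1]
grip_width: -0.0001
finger_force: 0.0
```

step_arm([
  [1,0,0,0,-0.14],
  [1,0,0,0,-0.28],
  [1,0,0,0,-0.28],
  [1,0,0,0,-0.28],
])

```text
clock: 19.7
ee_pos: [0.6367, -0.0158, 0.2002]
tool_rot: [0.654, 0.756, -0.0, -0.0]
contact_force: [-0.2, 0.3, -0.5]
grip_width: -0.0001
finger_force: 0.0
```

```bash
python3 - <<'E'
from h import *
o=arm.get_obs();Rt=R.from_quat(o['tool_rot']).as_matrix();print(o['ee_pos'],Rt.round(3)[:,:2],o['grip_width'],o['contact_force'],o['qpos'][5])
arm.read_camera('wrist');find('wrist',['handle_hub','handle_end_a','push_plate','tube_rack','dish'])
for r in arm.landmark_of('push_plate','wrist')[:1]:print((Rt.T@(at('wrist',r['uv'],.108)-o['ee_pos'])).round(4))
arm.read_camera('scene');find('scene',['push_plate'])
E
```

```text
[ 0.6366773  -0.01581648  0.20016904] [[-0.144  0.99 ]
 [ 0.99   0.144]
 [ 0.    -0.   ]] -0.00014294297544529386 [-0.2059416   0.32780401 -0.52570413] -0.217127249202544
wrist push_plate 0.84 [262.5 144. ] [0.6359 0.0256 0.108 ]
wrist tube_rack 0.6 [262.   65.7] [0.6242 0.1079 0.03  ]
wrist dish 0.66 [177.6 193.2] [ 0.5277 -0.0752  0.    ]
[0.0411 0.0052 0.0922]
scene push_plate 0.72 [236.  189.2] [0.6258 0.0183 0.108 ]
scene push_plate 0.7 [220.4 232.3] [0.6015 0.1325 0.108 ]
```

step_arm([
  [1,0,1,45,0],
  [1,0,1,90,0],
  [1,0,1,115,0],
  [1,0,1,130,0],
  [1,6,1,130,0],
  [1,12,1,130,0],
  [1,16,1,130,0],
  [1,20,1,130,0],
  [1,20,1,130,0],
])

```text
clock: 21.05
ee_pos: [0.6352, 0.0048, 0.0713]
tool_rot: [0.652, 0.758, 0.001, 0.001]
contact_force: [0.3, -0.8, 0.3]
grip_width: 0.0001
finger_force: 0.0
```

step_arm([
  [1,2,0,0,0],
  [1,4,0,0,0],
  [1,6,0,0,0],
  [1,8,0,0,0],
  [1,10,0,0,0],
  [1,12,0,0,0],
  [1,14,0,0,0],
  [1,16,0,0,0],
  [1,18,0,0,0],
])

```text
clock: 21.95
ee_pos: [0.6323, 0.022, 0.0702]
tool_rot: [0.653, 0.758, 0.0, 0.0]
contact_force: [1.8, -1.8, -0.7]
grip_width: 0.0002
finger_force: 1.3
```

step_arm([
  [1,2,0,0,0],
  [1,4,0,0,0],
  [1,6.5,0,0,0],
  [1,9,0,0,0],
  [1,11.5,0,0,0],
  [1,14,0,0,0],
  [1,16.5,0,0,0],
  [1,19,0,0,0],
  [1,21.5,0,0,0],
  [1,24,0,0,0],
  [1,26.5,0,0,0],
  [1,29,0,0,0],
])

```text
clock: 23.15
ee_pos: [0.6277, 0.0508, 0.0702]
tool_rot: [0.653, 0.758, 0.0, 0.0]
contact_force: [3.4, -1.7, 0.6]
grip_width: 0.0005
finger_force: 1.4
```

```bash
python3 - <<'E'
from h import *
arm.read_camera('scene');find('scene',['push_plate','tube_rack']);arm.read_camera('top');find('top',['push_plate','tube_rack'])
E
```

```text
scene push_plate 0.97 [228.2 201.3] [0.6257 0.0555 0.108 ]
scene tube_rack 0.91 [214.8 246.8] [0.6175 0.1435 0.03  ]
```

step_arm([
  [1,2.5,0,0,0],
  [1,5,0,0,0],
  [1,7.5,0,0,0],
  [1,10,0,0,0],
  [1,12.5,0,0,0],
  [1,15,0,0,0],
  [1,17.5,0,0,0],
  [1,20,0,0,0],
  [1,22.5,0,0,0],
  [1,25,0,0,0],
  [1,27.5,0,0,0],
  [1,30,0,0,0],
])

```text
clock: 24.65
ee_pos: [0.6235, 0.0804, 0.0703]
tool_rot: [0.653, 0.758, 0.0, 0.0]
contact_force: [2.2, -2.7, -1.1]
grip_width: -0.0001
finger_force: 1.4
```

step_arm([
  [1,2.5,0,0,0],
  [1,5,0,0,0],
  [1,7.5,0,0,0],
  [1,10,0,0,0],
  [1,12.5,0,0,0],
  [1,15,0,0,0],
  [1,17.5,0,0,0],
  [1,20,0,0,0],
  [1,22.5,0,0,0],
  [1,25,0,0,0],
  [1,27.5,0,0,0],
  [1,30,0,0,0],
])

```text
clock: 25.85
ee_pos: [0.6188, 0.1101, 0.0702]
tool_rot: [0.653, 0.758, -0.0, -0.0]
contact_force: [3.2, -2.0, 0.3]
grip_width: 0.0001
finger_force: 1.4
```

Still about 3–4 N. I'll go slower for the end.

step_arm([
  [1,2,0,0,0],
  [1,4,0,0,0],
  [1,6,0,0,0],
  [1,8,0,0,0],
  [1,9.5,0,0,0],
  [1,11,0,0,0],
  [1,12.5,0,0,0],
  [1,14,0,0,0],
])

```text
clock: 26.65
ee_pos: [0.6168, 0.1239, 0.0702]
tool_rot: [0.653, 0.758, 0.0, 0.0]
contact_force: [2.2, -2.2, -0.4]
grip_width: 0.0002
finger_force: 1.3
```

step_arm([
  [1,1,0,0,0],
  [1,2,0,0,0],
  [1,3,0,0,0],
  [1,4,0,0,0],
  [1,5,0,0,0],
  [1,6,0,0,0],
])

```text
clock: 27.25
ee_pos: [0.6164, 0.127, 0.0703]
tool_rot: [0.652, 0.758, -0.001, 0.001]
contact_force: [6.6, -35.3, 3.6]
grip_width: 0.0003
finger_force: 17.8
```

The shuttle is hard against the stop. I'll back off, lift, and go to ball a.

step_arm([
  [1,-3,0,0,0],
  [1,-12,0,0,0],
  [1,-25,0,0,0],
  [1,-25,0,-45,0.1],
  [1,-25,0,-90,0.2],
  [0.6,-25,0,-130,0.34],
  [0.6,45,-51,-130,0.48],
  [0.6,45,-51,-130,0.62],
  [0.6,45,-51,-130,0.76],
  [0.6,45,-51,-130,0.9],
  [0.6,45,-51,-130,1.04],
  [0.6,45,-51,-130,1.18],
])

```text
clock: 28.45
ee_pos: [0.5586, 0.1661, 0.2002]
tool_rot: [0.965, 0.264, -0.0, -0.0]
contact_force: [-0.5, 0.9, 0.3]
grip_width: 0.0342
finger_force: 0.0
```

step_arm([
  [0.6,0,0,0,0.14],
  [0.6,0,0,0,0.28],
  [0.6,0,0,0,0.37],
  [0.6,0,0,0,0.37],
  [0.6,0,0,0,0.37],
])

```text
clock: 28.95
ee_pos: [0.5587, 0.1662, 0.2002]
tool_rot: [0.996, 0.086, -0.0, -0.0]
contact_force: [-0.6, -0.3, -0.6]
grip_width: 0.0342
finger_force: 0.0
```

```bash
python3 - <<'E'
from h import *
o=arm.get_obs();Rt=R.from_quat(o['tool_rot']).as_matrix();print(o['ee_pos'],Rt.round(3)[:,:2],o['grip_width'],o['contact_force'])
im=snap('wrist','w7');find('wrist',['handle_hub','handle_end_a','tube_rack','push_plate'])
for r in arm.landmark_of('handle_end_a','wrist')[:2]:print((Rt.T@(at('wrist',r['uv'],.099)-o['ee_pos'])).round(4))
arm.read_camera('scene');find('scene',['handle_end_a','push_plate','tube_rack'])
E
```

```text
[0.55872783 0.16621732 0.20015148] [[ 0.985  0.172]
 [ 0.172 -0.985]
 [-0.    -0.   ]] 0.034154781492780485 [-0.62880841 -0.29708678 -0.63119853]
wrist handle_hub 0.72 [258.1 232.1] [0.5013 0.1544 0.099 ]
wrist handle_end_a 0.98 [260.3 284.1] [0.4348 0.1402 0.099 ]
wrist handle_end_a 0.91 [254.9 181.9] [0.5582 0.168  0.099 ]
wrist tube_rack 0.85 [218.5 119.8] [0.6116 0.2238 0.03  ]
wrist push_plate 0.73 [298.  127.2] [0.6217 0.1364 0.108 ]
[-0.1265  0.0041  0.1012]
[-1.000e-04 -1.900e-03  1.012e-01]
scene handle_end_a 0.91 [227.8 253.7] [0.5636 0.166  0.099 ]
scene handle_end_a 0.55 [289.1 268.2] [0.4305 0.1327 0.099 ]
scene push_plate 0.58 [217.6 232.1] [0.6073 0.135  0.108 ]
scene tube_rack 0.56 [198.5 273.3] [0.6169 0.2179 0.03  ]
```

View pics/w7.png

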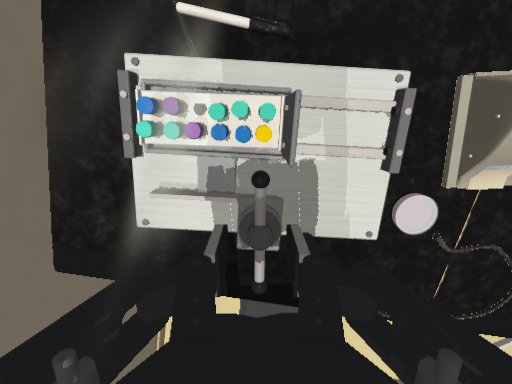

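The wrist view shows the shuttle with the rack against the left end block (128,113). The bar runs between balls (260,180) and (260,286), and ball a is centred between the fingers. I'll descend.

step_arm([
  [0.6,0,-2,45,0],
  [0.6,0,-2,90,0],
  [0.6,0,-2,115,0],
  [0.6,0,-2,134,0],
  [0.6,0,-2,134,0],
])

```text
clock: 29.95
ee_pos: [0.5567, 0.1682, 0.0638]
tool_rot: [0.996, 0.085, -0.002, 0.0]
contact_force: [-0.2, -0.1, -0.1]
grip_width: 0.0342
finger_force: 0.0
```

```bash
python3 -c "
from h import *
o=arm.get_obs();print(o['ee_pos'],o['contact_force'])
arc(np.array([-1.3,-1.2,-1.1,-1.,-.9,-.8,-.7,-.6,-.5]))"
```

```text
[0.55665446 0.1681881  0.06380575] [-0.21276325 -0.11178868 -0.12212428]
[np.float64(1.2), np.float64(-1.7), np.float64(-2.2), np.float64(-0.1)]
[np.float64(0.3), np.float64(-7.8), np.float64(-2.2), np.float64(-0.2)]
[np.float64(-1.3), np.float64(-13.8), np.float64(-2.2), np.float64(-0.3)]
[np.float64(-3.4), np.float64(-19.7), np.float64(-2.2), np.float64(-0.4)]
[np.float64(-6.1), np.float64(-25.2), np.float64(-2.2), np.float64(-0.5)]
[np.float64(-9.4), np.float64(-30.5), np.float64(-2.2), np.float64(-0.6)]
[np.float64(-13.1), np.float64(-35.5), np.float64(-2.1), np.float64(-0.7)]
[np.float64(-17.3), np.float64(-40.0), np.float64(-2.1), np.float64(-0.8)]
[np.float64(-22.0), np.float64(-44.1), np.float64(-2.1), np.float64(-0.9)]
```

step_arm([
  [0.6,1,-2,-2,-0.1],
  [0.6,0,-8,-2,-0.2],
  [0.6,-1,-14,-2,-0.3],
  [0.6,-3.5,-20,-2,-0.4],
  [0.6,-6,-25,-2,-0.5],
  [0.6,-9.5,-30.5,-2,-0.6],
  [0.6,-13,-35.5,-2,-0.7],
  [0.6,-17,-40,-2,-0.8],
  [0.6,-22,-44,-2,-0.9],
])

```text
clock: 30.85
ee_pos: [0.5302, 0.2086, 0.0697]
tool_rot: [0.859, 0.512, 0.001, 0.0]
contact_force: [2.7, -1.4, -0.0]
grip_width: 0.0337
finger_force: 1.1
```

```bash
python3 -c "
from h import *
o=arm.get_obs();print(o['ee_pos'],o['contact_force'])
arc(np.array([-.4,-.3,-.2,-.1,0,.1,.2,.25,.3,.35,.4]))"
```

```text
[0.530232   0.20864606 0.06966926] [ 2.70798263 -1.35097332 -0.04095924]
[np.float64(-2.2), np.float64(-8.2), np.float64(3.7), np.float64(-0.1)]
[np.float64(-3.1), np.float64(-14.4), np.float64(3.6), np.float64(-0.2)]
[np.float64(-4.6), np.float64(-20.4), np.float64(3.6), np.float64(-0.3)]
[np.float64(-6.8), np.float64(-26.2), np.float64(3.6), np.float64(-0.4)]
[np.float64(-9.4), np.float64(-31.8), np.float64(3.6), np.float64(-0.5)]
[np.float64(-12.7), np.float64(-37.1), np.float64(3.6), np.float64(-0.6)]
[np.float64(-16.4), np.float64(-42.0), np.float64(3.6), np.float64(-0.7)]
[np.float64(-18.4), np.float64(-44.4), np.float64(3.6), np.float64(-0.75)]
[np.float64(-20.6), np.float64(-46.6), np.float64(3.6), np.float64(-0.8)]
[np.float64(-22.9), np.float64(-48.7), np.float64(3.6), np.float64(-0.85)]
[np.float64(-25.2), np.float64(-50.7), np.float64(3.6), np.float64(-0.9)]
```

step_arm([
  [0.6,-2,-8,3.5,-0.1],
  [0.6,-3,-14.5,3.5,-0.2],
  [0.6,-4.5,-20.5,3.5,-0.3],
  [0.6,-7,-26,3.5,-0.4],
  [0.6,-9.5,-32,3.5,-0.5],
  [0.6,-11,-34.5,3.5,-0.55],
  [0.6,-12.5,-37,3.5,-0.6],
  [0.6,-14.5,-39.5,3.5,-0.65],
  [0.6,-16,-42,3.5,-0.7],
])

```text
clock: 31.75
ee_pos: [0.4865, 0.2149, 0.0663]
tool_rot: [0.632, 0.775, 0.002, 0.001]
contact_force: [3.4, -0.5, -0.7]
grip_width: 0.0345
finger_force: 1.7
```

step_arm([
  [0.6,-0.3,-2,0,-0.03],
  [0.6,-0.6,-4,0,-0.06],
  [0.6,-1,-6,0,-0.09],
  [0.6,-1.5,-8,0,-0.12],
  [0.6,-2,-9.5,0,-0.12],
  [0.6,-2,-9.5,0,-0.12],
])

```text
clock: 32.35
ee_pos: [0.4768, 0.2111, 0.0655]
tool_rot: [0.586, 0.811, 0.001, 0.001]
contact_force: [3.8, 4.7, 1.4]
grip_width: 0.0346
finger_force: 2.3
```

step_arm([
  [0.6,0,-1,0,0],
  [0.6,0,-2,0,0],
  [0.6,0,-3,0,0],
  [0.6,0,-4,0,0],
  [0.6,0,-4,0,0],
])

```text
clock: 32.85
ee_pos: [0.4747, 0.2109, 0.0658]
tool_rot: [0.586, 0.81, 0.002, 0.001]
contact_force: [9.4, 11.1, -3.8]
grip_width: 0.0343
finger_force: 6.3
```

step_arm([
  [0.6,0,-1,0,0],
  [0.6,0,-2,0,0],
  [0.6,0,-2,0,0],
])

```text
clock: 33.15
ee_pos: [0.4736, 0.2107, 0.0658]
tool_rot: [0.586, 0.81, 0.003, 0.002]
contact_force: [12.4, 16.1, -8.1]
grip_width: 0.034
finger_force: 8.3
```

The force rises to a rigid stop, so the clamp is tight. I'll back off, lift and verify.

step_arm([
  [0.6,0,4,0,0],
  [0.6,0,9,0,0],
  [0.6,0,11,0,0],
  [0.6,0,11,-40,0],
  [0.6,0,11,-80,0],
  [0.6,0,11,-130,0],
  [0.6,0,11,-170,0],
  [0.6,0,11,-170,0],
  [0.6,0,11,-170,0],
])

```text
clock: 34.05
ee_pos: [0.4807, 0.2121, 0.2355]
tool_rot: [0.586, 0.81, 0.001, 0.0]
contact_force: [-0.2, -0.0, -1.2]
grip_width: 0.034
finger_force: 0.0
```

```bash
python3 - <<'E'
from h import *
o=arm.get_obs();print(o['ee_pos'],o['contact_force'],o['clock'])
for c in('wrist','scene','top'):
    arm.read_camera(c);find(c,['handle_hub','handle_end_a','push_plate','tube_rack','timer','dish','pen'])
E
```

```text
[0.48068264 0.21207502 0.23546008] [-0.18151964 -0.01624808 -1.1809091 ] 34.05
wrist handle_hub 0.94 [255.2 218.6] [0.4947 0.1581 0.099 ]
wrist handle_end_a 0.74 [258.5 171.7] [0.4797 0.216  0.099 ]
wrist handle_end_a 0.65 [251.3 266.1] [0.5107 0.0928 0.099 ]
wrist push_plate 0.7 [256.8 174.4] [0.4782 0.2143 0.108 ]
wrist push_plate 0.67 [346.3 263.4] [0.6225 0.1402 0.108 ]
wrist tube_rack 0.83 [345.1 185.8] [0.6123 0.2218 0.03  ]
wrist tube_rack 0.56 [232.1 312.1] [ 0.5194 -0.0441  0.03  ]
wrist dish 0.64 [250.6 268.6] [0.5291 0.0276 0.    ]
wrist dish 0.52 [232.2 313.4] [ 0.5259 -0.0728  0.    ]
wrist pen 0.67 [404.7 202.8] [0.7286 0.2215 0.    ]
scene handle_hub 0.8 [255.9 260.7] [0.5015 0.1512 0.099 ]
scene handle_end_a 0.49 [248.  292.1] [0.4837 0.22   0.099 ]
scene push_plate 0.79 [217.2 231. ] [0.6094 0.1331 0.108 ]
scene tube_rack 0.9 [198.  274.2] [0.6168 0.2203 0.03  ]
scene pen 0.72 [157.6 255.3] [0.7388 0.2192 0.    ]
top handle_hub 0.81 [204.2 229.4] [0.4933 0.1449 0.099 ]
top handle_hub 0.63 [345.5 249.9] [ 0.4705 -0.2771  0.099 ]
top handle_end_a 0.6 [178.5 232.8] [0.4763 0.2199 0.099 ]
top handle_end_a 0.55 [223.9 225.5] [0.5103 0.0877 0.099 ]
top push_plate 0.58 [210.1 188.4] [0.618  0.1409 0.108 ]
top tube_rack 0.84 [184.7 192.3] [0.6165 0.2327 0.03  ]
top timer 0.98 [347.8 246.5] [ 0.4929 -0.3061  0.    ]
top dish 0.64 [278.2 225.3] [ 0.5411 -0.0783  0.    ]
top pen 0.61 [193.7 163. ] [0.7269 0.2223 0.    ]
top pen 0.5 [276.3 228.5] [ 0.5301 -0.0729  0.    ]
```

```bash
python3 -c "
from workcell import arm
print(arm.hand_in())"
```

```text
the job is handed in; nothing more can be done
None
```

The clamp undid clockwise (left-handed thread) and was opened a quarter turn; the shuttle, rack still standing, was pushed to the left end stop, peaking near 35 N at contact. The handle is back against its stop, the bystanders show no clear movement, and the job is handed in at about 34 s.

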